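Loosen the knurled locking collar and press the release

TASK

Loosen the knurled locking collar on the decontamination unit by rolling a fingertip round its rim, anticlockwise seen from above: bring its red mark round to the yellow pointer, then give it two more full turns, so that it stops with the mark at the pointer again (to within 20 degrees). Only then press the green release button fully down and let it go. Nothing is to be lifted: leave the brass cap, the two bottles and the wipes jar standing where they are.

Things in the scene. Friction and masses are not known exactly. Their poses are not given: they have to be found in the camera images.
- unit: Decontamination unit, fixed to the table: a case 260 mm (its x) by 360 mm (its y) with a flat dark deck 90 mm above the table. Origin under its centre, on the table; z up. Two black carrying handles run along x at y = -160 and +160 mm, 36 mm high over the deck. Collar, pointer, button and spare cap are on the deck.
- collar_axis (a point): Centre of the flat top of the aluminium locking collar, on its vertical axis, 34 mm above the deck at (0, -40) mm on the unit; it does not turn. The collar is a solid disc with a round green window on top; its rim spans 4 to 34 mm above the deck: 24 upright ridges out to radius 46.3 mm, grooves down to radius 43.5 mm; 93 mm wide, too wide to grip.
- pointer (a point): Sharp tip of the flat yellow triangle (44 mm long, 22 mm wide) painted on the deck beside the collar; the tip points at the collar, 50 mm from the collar's axis, on the unit's +x side.
- mark (a point): Outer end of the red mark on the collar's top edge, 45.5 mm from the axis; it turns with the collar.
- collar (a joint): Turn of the collar in rad, growing anticlockwise seen from above (loosening). 0: the red mark is at the pointer for the first time; 6.28: one full turn later; 12.57: two full turns later. It starts between -2.5 and -0.4, with stops at -3 and 17. It stays where it is left; turning it takes about 0.08 N m, or 2 N along the rim.
- release_top (a point): Centre of the top face of the green round push button (30 mm across) on the unit's deck, in a black housing; it is pressed straight down.
- release (a joint): Travel of the release button in m: 0 up, 0.006 fully down (5 N); it springs back.
- spare_cap: Loose brass cap, 32 mm across and 20 mm high, standing on the deck; origin at the centre of its underside. To be left alone.
- teal_bottle: Blue bottle with white cap, 68 mm across, 170 mm high, standing on the table beside the unit; origin at the centre of its underside. To be left alone.
- white_bottle: White bottle with green cap, 68 mm across, 160 mm high, standing on the table beside the unit; origin at the centre of its underside. To be left alone.
- wipes: Wipes jar with orange lid, 84 mm across, 130 mm high, standing on the table beside the unit; origin at the centre of its underside. To be left alone.

How it is judged:
On the way, in this order (a step that is already met when the one before it is completed fails the run):
1. the red mark has come round to the pointer for the first time (value of joint collar above -0.1 rad), for 0.1 s.
2. one full turn from the pointer (value of joint collar above 6.183 rad), for 0.1 s.
3. two full turns, the mark at the pointer (value of joint collar between 12.216 and 12.916 rad), for 0.2 s.
4. the release button is pressed fully down (all of step 3 and value of joint release above 0.0048 m), for 0.1 s.
At the end, for the whole second after the job is handed in: The collar rests two full turns past its first meeting with the pointer (12.57 within 0.35 rad), the button has since been pressed fully down (4.8 of 6 mm or more) and is up again; cap, bottles and jar stand upright within 15 mm of where they were (all of step 3 and velocity of joint collar between -0.05 and 0.05 rad/s and value of joint release below 0.0015 m and distance of each of spare_cap, teal_bottle, white_bottle, wipes from where it was at the start of the episode below 0.015 m and angle between each of spare_cap, teal_bottle, white_bottle, wipes's own z axis and vertical below 0.1 rad); the robot touches nothing.
It fails at once if the release button is pressed before the collar has had its two turns (value of joint release above 0.003 m and value of joint collar below 12.216 rad).
It fails at once if a bystander (brass cap, bottle, jar) is lifted, moved or tipped (distance of any of spare_cap, teal_bottle, white_bottle, wipes from where it was at the start of the episode above 0.02 m or angle between any of spare_cap, teal_bottle, white_bottle, wipes's own z axis and vertical above 0.3 rad).
It also fails if it takes over 72 s, if anything falls off the work surface, if the arm or the gripper's body presses on something with over 40 N, if the wrist force passes 120 N, or if a joint passes its speed limit or range.

ROBOT

A 7-joint arm with a two-finger parallel gripper is mounted at the origin on the work surface. World frame = base frame: x ahead of the robot, y to its left, z up, the work surface at z = 0. Lengths are in m, angles in rad, forces in N, time in s.
With the tool pointing down it reaches from about 0.4 to 0.875 m from the base axis. Payload 19.3 kg.
Tool frame: the origin (TCP) lies between the finger pads; the fingertips stand bot.tcp_to_tips ahead of it and the grasp point (between the pads) is the TCP (bot.tcp_to_tips is the distance from the TCP to the fingertips, in m); z points along the fingers, y is the line along which they close (so a half turn about z gives the same grasp; the last joint's range is limited). The gripper opens to 85 mm and grips with 20 to 120 N. Pads are 22 mm wide; open, the fingers measure 114 mm over their backs; the gripper's body (76 mm by 85 mm) begins 54 mm behind the grasp point. The pads swing forward as they close: fully open they stand 13 mm farther back than shut.
Start: joints at [-1.398, 0.521, -0.036, 1.599, 0.021, 1.021, -0.113], TCP at [0.15, 0.607, 0.25] pointing down, gripper open.
Joint ranges: [-2.91, 2.91], [-0.3, 2.13], [-1.5, 1.42], [0.17, 2.43], [-1.26, 4.41], [0.16, 1.93], [-2.52, 2.52]. Speed limits (rad/s): [1.89, 1.89, 2.39, 2.39, 3.01, 3.01, 3.01].

INTERFACE

Orientations are given as [roll, pitch, yaw] about the fixed x, y, z axes, in that order (R = Rz(yaw) Ry(pitch) Rx(roll)).
In Python, from workcell import telemetry, grab_frame, bot gives the robot as it stands. The module is installed in compiled form; this text tells all that it offers.
- The arm moves only by the shell command python3 -m crank 'ROWS' [FORCE]. ROWS is text: rows parted by semicolons, each of 7 numbers parted by spaces: the finger opening in m, from 0 to 0.0854, then the shift along the tool's x, y, z in m, then the turn, a rotation vector about the tool's x, y, z in degrees. A call has exactly 8 rows; each row shifts and turns the commanded pose from where the row before left it, along the tool's axes as they then stand; what a row does not reach is not made up. A row lasts 1/12 s, in which the tool goes at most 41.7 mm and 7.16 degrees, less where a joint would pass 70% of its speed; a pose out of reach is approached as far as the arm can. A call with a gripper value outside its range is refused whole. The fingers move at their own pace and stop on an object; FORCE is the grip in N (left out, the last holds). Time passes only in rows, so rows that do not move let the fingers close, or fill a call up. It gives the time, the measured TCP pose, the force, the opening and the grip force at its end, in the units of the state.
- telemetry.observe(): the state, without advancing time (a new reading comes with each control period).
- grab_frame(name): name is "scene" or "top" or "wrist"; returns a dict with "pixels" (400x640x3 uint8, red, green, blue), "depth" (400x640 float32, m along the optical axis (not along the pixel's ray), 0 where there is no reading), "vertical_fov" (degrees; the focal length in pixels is half the picture's height over the tangent of half this angle, whatever the lens; pixels are square), "cx", "cy" (the principal point, pixels), "distortion" ([k1, k2, p1, p2, k3] as OpenCV has them; the pictures are not rectified), "R" (3x3) and "t" (3): a world point X has camera coordinates R X + t; the wrist camera has in their place "hand_eye" (4x4, takes a point from camera to tool coordinates, whose origin is the TCP and whose axes are the flange's). Camera axes: x right, y down, z forward; pixel columns grow to the right and rows downward; lengths in m; the calibration is good to about 2 mm. A picture is of the moment at which its call begins: read the wrist's pose just before it.
- bot.job_done(): hands the job in; it is judged then, once.
The state is a dict: "clock": time; "qpos": joint angles; "qd": joint speeds; "joint_efforts": joint torques, N m; "position": TCP position; "tool_rot": TCP orientation; "force": force on the tool from outside, world axes, zero at the start; "moment": the same for the moment, N m; "grip_width": finger opening in m; "finger_force": force on a finger pad.
Only numpy, scipy, OpenCV 4.12 (cv2) and the standard library are available. Lean on these libraries where they do the work, as an engineer would, in place of code of your own. Each camera call takes 0.05 s, during which the arm holds its last target. There are 200 camera calls.

## Working session

There is one attempt and no reset: what is moved stays moved. The work goes in short steps, Python scripts to look and compute and a shell command to move; the robot and the scene stay as the last step left them, time stands still between calls to the robot, and variables do not carry over. Pictures are saved under pics/ and viewed, at most 10 in all, crops included, and the job is handed in when it is done.

```bash
mkdir -p pics; cat > h.py <<'E'
import numpy as np, cv2
from workcell import telemetry, grab_frame, bot
def save(f,n): cv2.imwrite('pics/'+n,cv2.cvtColor(f['pixels'],cv2.COLOR_RGB2BGR))
def world(f,u,v,z=None,d=None):
    fl=200/np.tan(np.radians(f['vertical_fov'])/2)
    K=np.array([[fl,0,f['cx']],[0,fl,f['cy']],[0,0,1]])
    p=cv2.undistortPoints(np.array([[[u,v]]],float),K,np.array(f['distortion'],float))[0,0]
    r=np.array([p[0],p[1],1]); R=np.array(f['R']);t=np.array(f['t'])
    c=-R.T@t; w=R.T@r
    s=(z-c[2])/w[2] if z is not None else d
    return c+s*w
E
python3 - <<'E'
from h import *
import pickle
s=telemetry.observe();print({k:np.round(v,3) for k,v in s.items()},bot.tcp_to_tips)
for n in('top','scene'):
    f=grab_frame(n);save(f,n+'0.png');pickle.dump(dict(f),open(n+'0.pkl','wb'))
    print(n,np.round(f['R'],3),f['t'],f['vertical_fov'])
E
```

```text
{'clock': np.float64(0.0), 'qpos': array([-1.398,  0.522, -0.036,  1.6  ,  0.021,  1.021, -0.113]), 'qd': array([ 0.001, -0.001,  0.   ,  0.   ,  0.001,  0.001, -0.   ]), 'joint_efforts': array([ 0.0000e+00, -9.2713e+01,  1.9800e+00, -3.6993e+01,  1.8000e-02,
        8.0000e-03, -0.0000e+00]), 'position': array([0.15 , 0.606, 0.25 ]), 'tool_rot': array([-3.14 ,  0.   ,  2.899]), 'force': array([-0.594, -0.152,  0.135]), 'moment': array([-0.024,  0.018,  0.012]), 'finger_force': np.float64(0.0), 'grip_width': np.float64(0.085)} 0.019
top [[-0.025 -1.     0.017]
 [-0.987  0.022 -0.162]
 [ 0.162 -0.021 -0.987]] [0.05123186 0.57289846 0.86580786] 55.77626430476759
scene [[ 0.61   0.792  0.021]
 [ 0.53  -0.388 -0.754]
 [-0.59   0.471 -0.657]] [-0.39397653 -0.22924227  1.45497729] 47.11182523482434
```

View pics/top0.png

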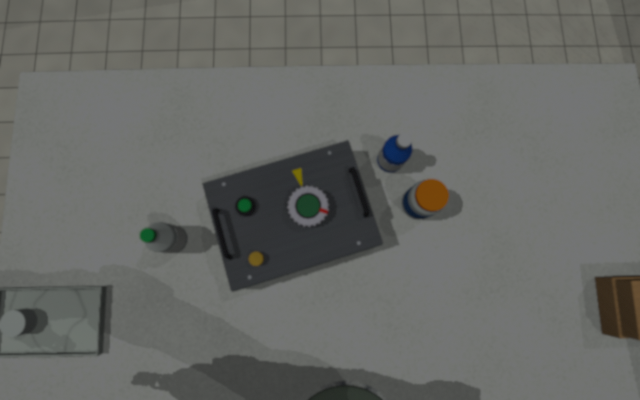

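View pics/scene0.png

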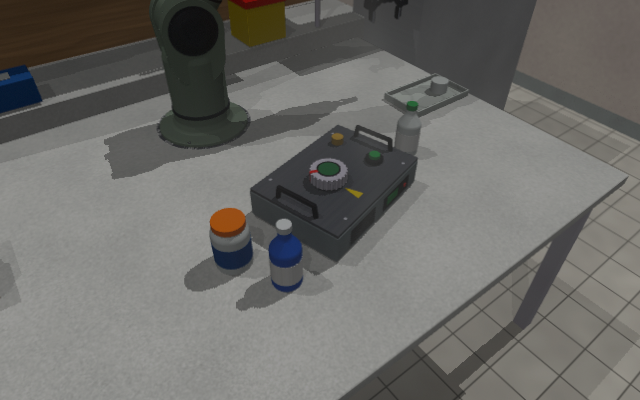

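```bash
python3 - <<'E'
from h import *
im=cv2.imread('pics/top0.png')[130:300,190:400]
im=cv2.convertScaleAbs(cv2.resize(im,None,fx=3.5,fy=3.5,interpolation=cv2.INTER_CUBIC),alpha=1.6)
cv2.imwrite('pics/top0c.png',im)
E
```

```text
(no output)
```

View pics/top0c.png

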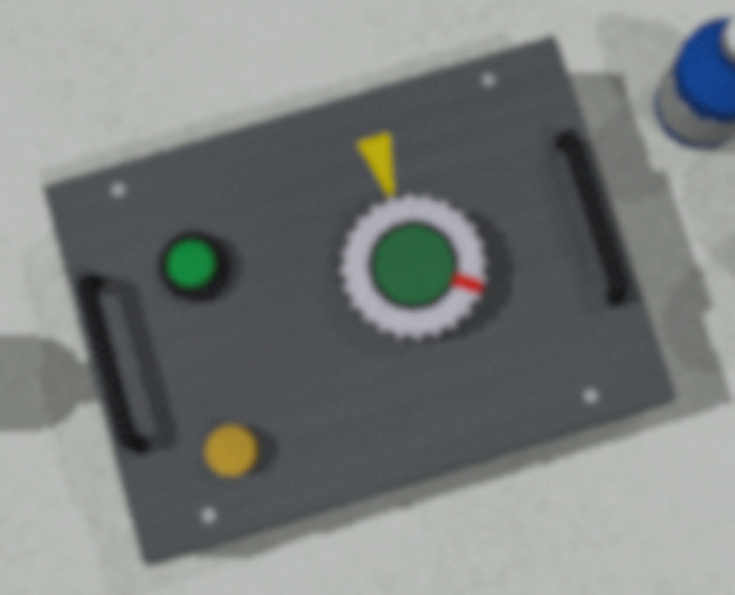

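```bash
python3 - <<'E'
from h import *
import pickle
f=pickle.load(open('top0.pkl','rb'))
P=lambda u,v,z:world(f,190+u/3.5,130+v/3.5,z)
c=[P(*q,.09) for q in((555,38),(674,398),(147,563),(45,185))]
print(np.round(c,4)); print('unit',np.mean(c,0), [np.linalg.norm(c[i]-c[i-1]) for i in range(4)])
d=c[0]-c[3];e=c[1]-c[2];print('yaw(-y axis)',np.degrees(np.arctan2(d[1],d[0])),np.degrees(np.arctan2(e[1],e[0])))
d=c[0]-c[1];e=c[3]-c[2];print('yaw(x axis)',np.degrees(np.arctan2(d[1],d[0])),np.degrees(np.arctan2(e[1],e[0])))
k=P(414,265,.124);m=P(485,288,.124);p=P(391,198,.09);print('collar',k,'mark',m,np.linalg.norm(m-k),'ptr',p,np.linalg.norm((p-k)[:2]))
a=np.arctan2(*(m-k)[1::-1]);b=np.arctan2(*(p-k)[1::-1]);print('ang',np.degrees([a,b]))
for n,u,v in(('btn',190,263),('cap',231,451),('collar',414,265),('deck',320,380)):
    U,V=190+u/3.5,130+v/3.5;dd=f['depth'][int(round(V)),int(round(U))];print(n,world(f,U,V,d=dd))
for n,u,v,z in(('wb',149,234,.16),('teal',404,142,.17),('wipes',431,193,.13)):print(n,world(f,u,v,z))
E
```

```text
[[ 0.7047 -0.0278  0.09  ]
 [ 0.4615 -0.096   0.09  ]
 [ 0.3662  0.2421  0.09  ]
 [ 0.6109  0.3121  0.09  ]]
unit [0.53583522 0.10759678 0.09      ] [np.float64(0.3526443142038953), np.float64(0.252495106982387), np.float64(0.35119029756610176), np.float64(0.2544910119333897)]
yaw(-y axis) -74.5771844801318 -74.25317720815711
yaw(x axis) 15.650948742695206 15.977787301816008
collar [0.5471832  0.06964223 0.124     ] mark [0.53161266 0.02546776 0.124     ] 0.04683828966513498 ptr [0.5971258  0.08445322 0.09      ] 0.05209250761028753
ang [-109.41643534   16.51826153]
btn [0.55305976 0.21169812 0.11454579]
cap [0.43465131 0.18631554 0.10917227]
collar [0.54713857 0.06963752 0.12430427]
deck [0.47858307 0.13197746 0.09187083]
wb [0.49011314 0.4001712  0.16      ]
teal [ 0.67394379 -0.13903392  0.17      ]
wipes [ 0.5685119 -0.2020148  0.13     ]
```

The top view shows the collar centre at about (308,206), the red mark toward the right at (329,212), the pointer tip at (302,187), and the button at (244,205). That puts the collar at about -2.18 rad, so it needs about 845° of turn. I'll move over to the +y side of the collar with the fingers shut.

```bash
python3 -m crank '0 0 0 0 0 0 -6.95;0 0 0 0 0 0 -6.95;0 -.0248 -.0285 0 0 0 0;0 -.0248 -.0285 0 0 0 0;0 -.0248 -.0285 0 0 0 0;0 -.0248 -.0285 0 0 0 0;0 -.0248 -.0285 0 0 0 0;0 -.0248 -.0285 0 0 0 0' 40
python3 -m crank '0 -.0248 -.0285 0 0 0 0;0 -.0248 -.0285 0 0 0 0;0 -.0248 -.0285 0 0 0 0;0 -.0248 -.0285 0 0 0 0;0 -.0248 -.0285 0 0 0 0;0 -.0248 -.0285 0 0 0 0;0 -.0248 -.0285 0 0 0 0;0 -.0248 -.0285 0 0 0 0'
python3 -m crank '0 -.0248 -.0285 0 0 0 0;0 -.0248 -.0285 0 0 0 0;0 0 0 .02 0 0 0;0 0 0 .02 0 0 0;0 0 0 .02 0 0 0;0 0 0 0 0 0 0;0 0 0 0 0 0 0;0 0 0 0 0 0 0'
python3 - <<'E'
from h import *
import pickle
s=telemetry.observe();f=grab_frame('wrist');save(f,'w0.png');g=dict(f);g['state']=s;pickle.dump(g,open('w0.pkl','wb'))
print({k:np.round(v,4) for k,v in s.items()},f['hand_eye'])
E
```

```text
clock: 0.77
position: [0.2998, 0.4339, 0.2502]
tool_rot: [-3.141, -0.0, 3.141]
force: [1.4, 0.5, 0.4]
grip_width: -0.0
finger_force: 0.0
clock: 1.43
position: [0.4982, 0.2059, 0.2502]
tool_rot: [-3.141, -0.0, 3.141]
force: [1.1, 0.9, 0.2]
grip_width: -0.0
finger_force: 0.0
clock: 2.1
position: [0.5473, 0.1508, 0.1913]
tool_rot: [3.141, 0.001, 3.141]
force: [-0.1, -0.0, -0.9]
grip_width: -0.0002
finger_force: 0.0
{'clock': np.float64(2.1), 'qpos': array([-0.4113,  0.5024,  0.0527,  1.8147, -0.0345,  0.8246,  1.229 ]), 'qd': array([-0.0014, -0.0142,  0.0023, -0.0035, -0.0017, -0.0026, -0.0009]), 'joint_efforts': array([ 1.64700e-01, -8.27764e+01,  3.62550e+00, -3.08944e+01,
        1.17000e-02, -4.45000e-02,  1.60000e-03]), 'position': array([0.5473, 0.1508, 0.1913]), 'tool_rot': array([3.1414e+00, 7.0000e-04, 3.1415e+00]), 'force': array([-8.240e-02, -3.000e-04, -8.655e-01]), 'moment': array([-0.034 , -0.0377, -0.013 ]), 'finger_force': np.float64(0.0), 'grip_width': np.float64(-0.0002)} [[ 7.54297782e-04 -9.49603102e-01 -3.13453953e-01  8.06656777e-02]
 [ 9.99998587e-01  1.18714073e-03 -1.19001786e-03 -5.11881158e-04]
 [ 1.50215860e-03 -3.13452612e-01  9.49602655e-01 -1.24563396e-01]
 [ 0.00000000e+00  0.00000000e+00  0.00000000e+00  1.00000000e+00]]
```

View pics/w0.png

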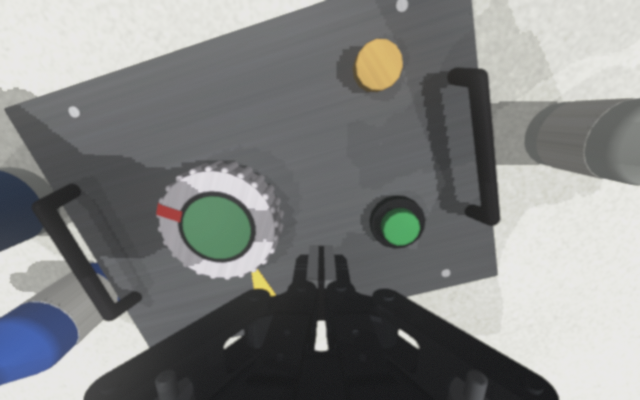

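The wrist view shows the collar window centre at about (217,227), the button at (402,227), and the closed tips at about (322,260), roughly 55 px wide. I'll refine the positions from this frame.

```bash
cat >> h.py <<'E'
def wworld(f,s,u,v,z):
    from scipy.spatial.transform import Rotation as Ro
    T=np.eye(4);T[:3,:3]=Ro.from_euler('xyz',s['tool_rot']).as_matrix();T[:3,3]=s['position']
    W=np.linalg.inv(T@np.array(f['hand_eye'])); g=dict(f);g['R']=W[:3,:3];g['t']=W[:3,3]
    return world(g,u,v,z)
E
python3 - <<'E'
from h import *
import pickle
f=pickle.load(open('w0.pkl','rb'));s=f['state']
for n,u,v,z in(('collar',217,227,.124),('btn',402,228,.1145),('mark',157,210,.124),('cap',380,64,.11),('ptr',256,270,.09),('tipL',295,262,.172),('tipR',350,262,.172),('tipmid',322,248,.172)):print(n,np.round(wworld(f,s,u,v,z),4))
E
```

```text
collar [0.5477 0.0719 0.124 ]
btn [0.5524 0.214  0.1145]
mark [0.5342 0.0293 0.124 ]
cap [0.4351 0.1896 0.11  ]
ptr [0.6056 0.0894 0.09  ]
tipL [0.5497 0.1349 0.172 ]
tipR [0.5496 0.1672 0.172 ]
tipmid [0.5405 0.1507 0.172 ]
```

```bash
python3 -m crank '0 0 0 .02 0 0 0;0 0 0 .02 0 0 0;0 0 0 .02 0 0 0;0 0 0 .012 0 0 0;0 0 -.012 0 0 0 0;0 0 0 0 0 0 0;0 0 0 0 0 0 0;0 0 0 0 0 0 0'
```

```text
clock: 2.82
position: [0.5477, 0.1385, 0.1195]
tool_rot: [3.141, 0.002, 3.141]
force: [0.3, 1.0, 0.4]
grip_width: -0.0001
finger_force: 0.0
```

```bash
python3 -m crank '0 0 -.005 0 0 0 0;0 0 0 0 0 0 0;0 0 0 0 0 0 0;0 0 0 0 0 0 0;0 0 0 0 0 0 0;0 0 0 0 0 0 0;0 0 0 0 0 0 0;0 0 0 0 0 0 0' | sed -n '2p;4p'
python3 -m crank '0 0 -.003 0 0 0 0;0 0 0 0 0 0 0;0 0 0 0 0 0 0;0 0 0 0 0 0 0;0 0 0 0 0 0 0;0 0 0 0 0 0 0;0 0 0 0 0 0 0;0 0 0 0 0 0 0' | sed -n '2p;4p'
python3 -m crank '0 0 -.003 0 0 0 0;0 0 0 0 0 0 0;0 0 0 0 0 0 0;0 0 0 0 0 0 0;0 0 0 0 0 0 0;0 0 0 0 0 0 0;0 0 0 0 0 0 0;0 0 0 0 0 0 0' | sed -n '2p;4p'
```

```text
position: [0.5469, 0.1337, 0.1183]
force: [-0.2, 0.7, -0.9]
position: [0.5469, 0.1323, 0.1183]
force: [-0.1, 9.7, -1.5]
position: [0.5469, 0.1319, 0.1184]
force: [-0.8, 24.0, -3.5]
```

Contact is at TCP y ≈ 0.1325 with about 5 N/mm stiffness, and the present push is 24 N. I'll start the orbit: the rest of the flat face, then the first quarter arc, then check the mark.

```bash
cat >> h.py <<'E'
def mark(C=(.547,.0705)):
    s=telemetry.observe();out=[]
    for n in('wrist','top'):
        f=grab_frame(n);p=f['pixels'].astype(int)
        m=(p[...,0]>70)&(p[...,0]>2.0*p[...,1])&(p[...,0]>2.0*p[...,2])
        pts=[(wworld(f,s,u,v,.124) if n=='wrist' else world(f,u,v,.124))[:2]-C for v,u in np.argwhere(m)]
        pts=np.array([q for q in pts if .02<np.hypot(*q)<.055])
        if len(pts):
            c=pts.mean(0);out.append((n,len(pts),round(np.hypot(*c),4),round((np.degrees(np.arctan2(c[1],c[0]))-15.7+180)%360-180,1)))
    return out
E
python3 -c "
from h import *
print(mark())"
python3 -m crank '0 .0055 0 0 0 0 0;0 .0055 0 0 0 0 0;0 .0108 -.0014 0 0 0 0;0 .0101 -.0042 0 0 0 0;0 .0087 -.0066 0 0 0 0;0 .0066 -.0087 0 0 0 0;0 .0042 -.0101 0 0 0 0;0 .0014 -.0108 0 0 0 0'
python3 -c "
from h import *
print(mark())"
```

```text
[('wrist', 541, np.float64(0.0346), np.float64(-123.1)), ('top', 21, np.float64(0.0356), np.float64(-124.1))]
clock: 5.58
position: [0.4924, 0.0852, 0.1181]
tool_rot: [-3.142, -0.003, -3.141]
force: [-10.3, 3.7, 3.2]
grip_width: 0.0003
finger_force: 4.6
[]
```

```bash
python3 -m crank '0 0 -.0105 0 0 0 0;0 0 -.0105 0 0 0 0;0 0 -.0105 0 0 0 0;0 -.0014 -.0108 0 0 0 0;0 -.0042 -.0101 0 0 0 0;0 -.0066 -.0087 0 0 0 0;0 -.0087 -.0066 0 0 0 0;0 -.0101 -.0042 0 0 0 0'
python3 - <<'E'
from h import *
print(mark())
f=grab_frame('wrist');g=grab_frame('top')
cv2.imwrite('pics/w1.png',cv2.resize(np.vstack([f['pixels'],g['pixels'][80:330]])[...,::-1],(590,599)))
E
```

```text
clock: 6.35
position: [0.5262, 0.0125, 0.1184]
tool_rot: [-3.141, 0.0, 3.14]
force: [-0.2, -0.6, 0.5]
grip_width: 0.0002
finger_force: 0.0
[]
```

View pics/w1.png

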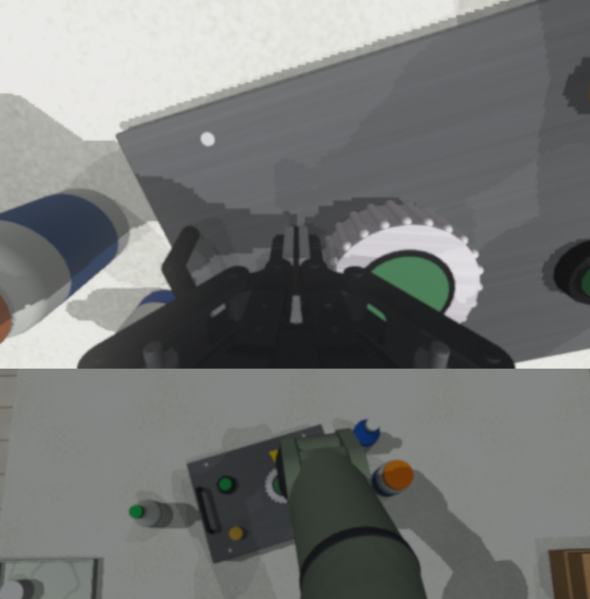

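The mark is hidden beneath the gripper and the contact force has dropped to about 0 at this corner. I'll finish the quarter and find the contact on the -y side.

```bash
python3 -m crank '0 -.0108 -.0014 0 0 0 0;0 0 0 0 0 0 0;0 0 0 0 0 0 0;0 0 0 0 0 0 0;0 0 0 0 0 0 0;0 0 0 0 0 0 0;0 0 0 0 0 0 0;0 0 0 0 0 0 0'|sed -n '2p;4p'
python3 -m crank '0 -.011 0 0 0 0 0;0 0 0 0 0 0 0;0 0 0 0 0 0 0;0 0 0 0 0 0 0;0 0 0 0 0 0 0;0 0 0 0 0 0 0;0 0 0 0 0 0 0;0 0 0 0 0 0 0'|sed -n '2p;4p'
python3 -c "
from h import *
print(mark())"
```

```text
position: [0.5358, 0.0125, 0.1183]
force: [-0.2, -0.1, -0.5]
position: [0.5468, 0.0124, 0.1183]
force: [-0.6, 1.0, -0.7]
[]
```

```bash
for i in 1 ; do python3 -m crank '0 0 .003 0 0 0 0;0 0 0 0 0 0 0;0 0 0 0 0 0 0;0 0 0 0 0 0 0;0 0 0 0 0 0 0;0 0 0 0 0 0 0;0 0 0 0 0 0 0;0 0 0 0 0 0 0'|sed -n '2p;4p'; done
python3 -m crank '0 0 .003 0 0 0 0;0 0 0 0 0 0 0;0 0 0 0 0 0 0;0 0 0 0 0 0 0;0 0 0 0 0 0 0;0 0 0 0 0 0 0;0 0 0 0 0 0 0;0 0 0 0 0 0 0'|sed -n '2p;4p'
python3 -m crank '0 0 .003 0 0 0 0;0 0 0 0 0 0 0;0 0 0 0 0 0 0;0 0 0 0 0 0 0;0 0 0 0 0 0 0;0 0 0 0 0 0 0;0 0 0 0 0 0 0;0 0 0 0 0 0 0'|sed -n '2p;4p'
```

```text
position: [0.5469, 0.0136, 0.1183]
force: [-0.4, -12.0, 0.6]
position: [0.5468, 0.014, 0.1183]
force: [0.5, -25.8, 1.8]
position: [0.5468, 0.0145, 0.1183]
force: [1.2, -39.9, 3.0]
```

Contact on both sides gives a centre y of about 0.0729 and tip half-sizes of about 9 by 13 mm. I'll continue on the corrected orbit with slightly more preload.

```bash
python3 -m crank '0 0 -.0026 0 0 0 0;0 -.009 0 0 0 0 0;0 -.0104 .0014 0 0 0 0;0 -.0097 .004 0 0 0 0;0 -.0083 .0064 0 0 0 0;0 -.0064 .0083 0 0 0 0;0 -.004 .0097 0 0 0 0;0 -.0014 .0104 0 0 0 0'
python3 -c "
from h import *
print(mark())"
python3 -m crank '0 0 .0089 0 0 0 0;0 0 .0089 0 0 0 0;0 0 .0089 0 0 0 0;0 .0014 .0104 0 0 0 0;0 .004 .0097 0 0 0 0;0 .0064 .0083 0 0 0 0;0 0 0 0 0 0 0;0 0 0 0 0 0 0'
python3 -c "
from h import *
print(mark())"
```

```text
clock: 10.65
position: [0.6007, 0.0569, 0.1192]
tool_rot: [-3.14, 0.009, 3.139]
force: [38.5, -17.7, -18.2]
grip_width: -0.0003
finger_force: 25.4
[('wrist', 741, np.float64(0.038), np.float64(70.9))]
clock: 11.42
position: [0.5852, 0.1166, 0.1188]
tool_rot: [3.139, 0.003, -3.14]
force: [5.5, 8.0, 0.2]
grip_width: -0.0001
finger_force: 4.7
[('wrist', 945, np.float64(0.036), np.float64(145.1))]
```

The collar turns nearly without slip (about 74° for 79° expected). The mark is now at +145°, so 575° remain, and I'm continuing round.

```bash
M='from h import *
print(mark())'
python3 -m crank '0 .0083 .0064 0 0 0 0;0 .0097 .004 0 0 0 0;0 .0104 .0014 0 0 0 0;0 .009 0 0 0 0 0;0 .009 0 0 0 0 0;0 0 0 0 0 0 0;0 0 0 0 0 0 0;0 0 0 0 0 0 0'|sed -n '2p;4p'
python3 -c "$M"
python3 -m crank '0 .0104 -.0014 0 0 0 0;0 .0097 -.004 0 0 0 0;0 .0083 -.0064 0 0 0 0;0 .0064 -.0083 0 0 0 0;0 .004 -.0097 0 0 0 0;0 .0014 -.0104 0 0 0 0;0 0 0 0 0 0 0;0 0 0 0 0 0 0'|sed -n '2p;4p'
python3 -c "$M"
python3 -m crank '0 0 -.0089 0 0 0 0;0 0 -.0089 0 0 0 0;0 0 -.0089 0 0 0 0;0 -.0014 -.0104 0 0 0 0;0 -.004 -.0097 0 0 0 0;0 -.0064 -.0083 0 0 0 0;0 -.0083 -.0064 0 0 0 0;0 -.0097 -.004 0 0 0 0'|sed -n '2p;4p'
python3 -c "$M"
```

```text
position: [0.5373, 0.1308, 0.1188]
force: [-8.5, 25.3, 6.2]
[('wrist', 570, np.float64(0.0343), np.float64(-144.3)), ('top', 22, np.float64(0.0358), np.float64(-145.1))]
position: [0.4924, 0.0851, 0.1177]
force: [-35.0, 2.8, 25.5]
[]
position: [0.5269, 0.0185, 0.118]
force: [-3.8, -5.8, 0.0]
[('top', 22, np.float64(0.0365), np.float64(38.0))]
```

```bash
M='from h import *
print(mark())'
python3 -m crank '0 -.0104 -.0014 0 0 0 0;0 -.009 0 0 0 0 0;0 -.009 0 0 0 0 0;0 -.0104 .0014 0 0 0 0;0 -.0097 .004 0 0 0 0;0 -.0083 .0064 0 0 0 0;0 -.0064 .0083 0 0 0 0;0 -.004 .0097 0 0 0 0'|sed -n '2p;4p'
python3 -c "$M"
python3 -m crank '0 -.0014 .0104 0 0 0 0;0 0 .0089 0 0 0 0;0 0 .0089 0 0 0 0;0 0 .0089 0 0 0 0;0 .0014 .0104 0 0 0 0;0 .004 .0097 0 0 0 0;0 .0064 .0083 0 0 0 0;0 0 0 0 0 0 0'|sed -n '2p;4p'
python3 -c "$M"
python3 -m crank '0 .0083 .0064 0 0 0 0;0 .0097 .004 0 0 0 0;0 .0104 .0014 0 0 0 0;0 .009 0 0 0 0 0;0 .009 0 0 0 0 0;0 0 0 0 0 0 0;0 0 0 0 0 0 0;0 0 0 0 0 0 0'|sed -n '2p;4p'
python3 -c "$M"
```

```text
position: [0.5987, 0.0453, 0.1189]
force: [28.0, -18.7, -16.5]
[('wrist', 1004, np.float64(0.0362), np.float64(139.8))]
position: [0.585, 0.1169, 0.1188]
force: [5.4, 9.6, 0.5]
[('wrist', 714, np.float64(0.0347), np.float64(-117.6))]
position: [0.5378, 0.1306, 0.1189]
force: [-7.5, 24.9, 6.8]
[('wrist', 3, np.float64(0.0297), np.float64(-57.8)), ('top', 19, np.float64(0.037), np.float64(-53.3))]
```

The mark is at about -53°, so 53° remain in the last turn. I'll do 3.5 arc rows, then back off radially and look.

```bash
M='from h import *
print(mark())'
python3 -m crank '0 .0104 -.0014 0 0 0 0;0 .0097 -.004 0 0 0 0;0 .0083 -.0064 0 0 0 0;0 .0032 -.0041 0 0 0 0;0 0 0 0 0 0 0;0 0 0 0 0 0 0;0 .01 .008 0 0 0 0;0 .01 .008 0 0 0 0'|sed -n '2p;4p'
python3 -m crank '0 0 0 -.04 0 0 0;0 0 .03 -.02 0 0 0;0 0 .03 0 0 0 0;0 0 .03 0 0 0 0;0 0 .02 0 0 0 0;0 0 0 0 0 0 0;0 0 0 0 0 0 0;0 0 0 0 0 0 0'|sed -n '2p;4p'
python3 -c "$M"
python3 - <<'E'
from h import *
f=grab_frame('wrist');save(f,'w2.png')
E
```

```text
position: [0.4862, 0.1263, 0.1183]
force: [-0.0, 0.8, -0.5]
position: [0.4859, 0.2358, 0.1782]
force: [0.8, -0.2, -0.5]
[('wrist', 166, np.float64(0.0379), np.float64(-4.2)), ('top', 21, np.float64(0.0369), np.float64(-4.1))]
```

View pics/w2.png

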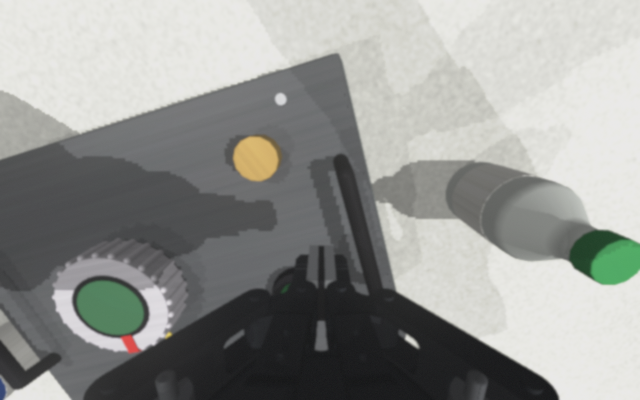

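The wrist view shows the red mark at about (130,343), right beside the yellow pointer tip at (168,337). The measured angle is -4°, and the cap and white bottle are undisturbed. Next I'll go over the button and press it.

```bash

python3 -m crank '0 -.0335 -.0113 0 0 0 0;0 -.0335 -.0113 0 0 0 0;0 0 0 .02 0 0 0;0 0 0 .02 0 0 0;0 0 0 0 0 0 0;0 0 0 0 0 0 0;0 0 0 0 0 0 0;0 0 0 0 0 0 0'|sed -n '2p;4p'
python3 -m crank '0 0 0 .003 0 0 0;0 0 0 .003 0 0 0;0 0 0 .003 0 0 0;0 0 0 0 0 0 0;0 0 0 0 0 0 0;0 0 0 0 0 0 0;0 0 0 0 0 0 0;0 0 0 0 0 0 0'|sed -n '2p;4p'
python3 -m crank '0 0 0 .002 0 0 0;0 0 0 .002 0 0 0;0 0 0 0 0 0 0;0 0 0 0 0 0 0;0 0 0 0 0 0 0;0 0 0 0 0 0 0;0 0 0 0 0 0 0;0 0 0 0 0 0 0'|sed -n '2p;4p'
```

```text
position: [0.5538, 0.2137, 0.1396]
force: [-0.8, 0.6, 0.4]
position: [0.5535, 0.2136, 0.1294]
force: [1.0, 0.8, 1.9]
position: [0.5535, 0.2135, 0.1253]
force: [-0.0, 1.9, 3.7]
```

```bash

python3 -m crank '0 0 0 .002 0 0 0;0 0 0 .001 0 0 0;0 0 0 0 0 0 0;0 0 0 0 0 0 0;0 0 0 0 0 0 0;0 0 0 0 0 0 0;0 0 0 0 0 0 0;0 0 0 0 0 0 0'|sed -n '2p;4p'
python3 -m crank '0 0 0 .002 0 0 0;0 0 0 .001 0 0 0;0 0 0 0 0 0 0;0 0 0 0 0 0 0;0 0 0 0 0 0 0;0 0 0 0 0 0 0;0 0 0 0 0 0 0;0 0 0 0 0 0 0'|sed -n '2p;4p'
```

```text
position: [0.5537, 0.2137, 0.1244]
force: [-11.8, -3.3, 43.3]
position: [0.5538, 0.2137, 0.1236]
force: [-25.0, -7.0, 84.7]
```

```bash

python3 -m crank '0 0 0 -.02 0 0 0;0 0 0 -.04 0 0 0;0 .04 0 -.04 0 0 0;0 .04 0 0 0 0 0;0 0 -.03 0 0 0 0;0 0 -.03 0 0 0 0;0 0 0 0 0 0 0;0 0 0 0 0 0 0'
python3 - <<'E'
from h import *
print(mark())
f=grab_frame('top');save(f,'t9.png')
im=cv2.resize(f['pixels'][180:230,220:270],(600,600),interpolation=cv2.INTER_CUBIC)[...,::-1]
cv2.imwrite('pics/t9c.png',cv2.convertScaleAbs(im,alpha=2.5))
D=np.array([[world(f,u,v,d=f['depth'][v,u])[2]*1000 for u in range(230,260,2)] for v in range(194,218,2)])
print(np.round(D).astype(int))
for n,u,v,z in(('wb',149,234,.16),('teal',404,142,.17),('wipes',431,193,.13)):print(n,f['pixels'][v,u])
E
```

```text
clock: 21.6
position: [0.4838, 0.1518, 0.2088]
tool_rot: [-3.141, -0.0, 3.139]
force: [0.1, 0.3, 0.1]
grip_width: 0.0001
finger_force: 0.0
[('top', 21, np.float64(0.0369), np.float64(-4.1))]
[[568 586 587 588 588 588 590 586 587 595 596 597 596 596 598]
 [590 588 589 590 590 590 590 589 587 595 598 598 597 599 598]
 [592 592 592 590 591 590 590 590 590 590 596 599 600 600 601]
 [593 593 593 593 592 593 593 592 592 590 599 600 600 600 601]
 [593 594 595 595 595 594 593 595 592 592 600 600 600 601 602]
 [596 598 597 596 596 595 595 595 594 594 590 601 601 601 602]
 [597 598 599 598 597 598 598 596 596 595 594 602 603 602 603]
 [601 601 601 599 600 600 598 600 598 597 597 601 602 604 604]
 [603 603 605 602 603 604 602 601 601 600 599 598 604 605 605]
 [607 606 604 607 605 605 605 603 603 603 602 601 603 605 604]
 [607 607 609 607 609 608 606 607 604 604 604 603 602 604 606]
 [609 609 609 610 610 610 609 609 608 607 608 605 605 604 605]]
wb [15 94 45]
teal [128 129 130]
wipes [130  76  10]
```

View pics/t9c.png

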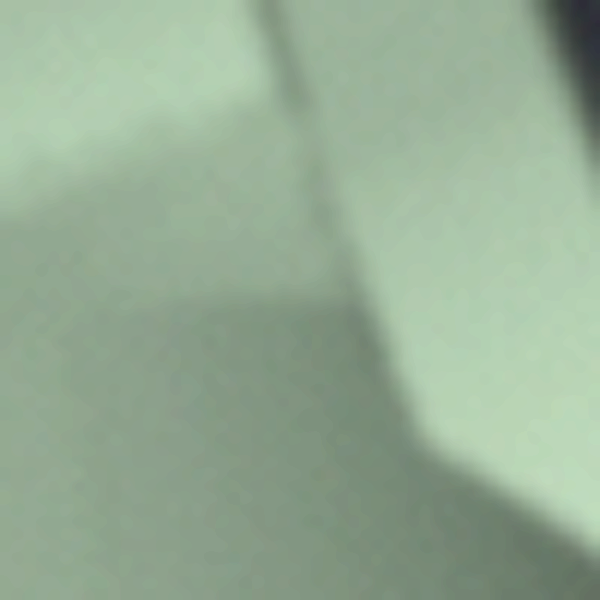

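The arm hides the button in that view. The depth from the first top frame will show how far the button stands above its housing.

```bash
python3 - <<'E'
from h import *
import pickle
f=pickle.load(open('top0.pkl','rb'))
D=np.array([[world(f,u,v,d=f['depth'][v,u])[2]*1000 for u in range(232,260)] for v in range(192,218)])
for r in D.astype(int): print(*r)
E
```

```text
90 89 91 91 88 88 89 88 93 91 87 89 92 91 91 89 90 88 89 90 89 90 88 90 89 91 89 89
89 89 91 92 88 89 89 90 92 91 91 92 91 87 89 88 91 89 90 90 89 91 88 87 87 90 91 94
86 90 91 87 89 91 90 91 90 91 91 88 88 88 88 90 89 90 91 91 88 90 90 89 89 946 92 91
91 90 90 89 90 91 88 90 89 92 89 88 90 91 89 90 88 90 90 89 89 90 90 94 88 89 90 88
91 88 91 88 89 91 92 89 89 90 88 91 90 101 103 98 89 90 90 90 90 86 89 89 90 88 89 89
86 88 90 91 89 93 89 89 91 90 99 103 103 101 100 101 101 104 103 89 90 88 86 90 89 91 87 88
88 89 90 92 92 89 90 89 101 102 102 101 104 101 103 101 105 102 104 102 91 87 89 87 89 89 87 91
89 91 89 91 88 90 89 103 104 100 101 111 112 110 112 99 105 97 106 101 103 99 90 90 91 88 93 93
92 91 89 92 91 90 101 99 101 112 112 111 114 114 111 111 109 99 100 100 102 99 87 92 88 91 90 90
91 88 87 90 87 102 103 100 110 111 111 111 114 115 109 110 116 112 101 102 101 102 102 87 89 89 89 90
89 89 91 89 91 100 101 109 113 113 111 112 112 113 111 113 113 112 114 104 101 100 101 95 91 91 91 92
89 91 90 89 104 102 100 111 114 111 113 112 113 109 111 113 113 112 112 107 105 102 100 100 
[... 683 characters left out ...]
 109 110 111 109 102 102 100 102 103 93 89 91 91 88
90 89 89 90 88 100 99 101 101 106 109 111 112 108 111 107 104 98 101 100 98 103 98 88 88 91 86 89
90 89 91 90 90 90 101 100 101 102 103 102 107 104 101 100 946 103 99 103 104 100 92 87 88 90 89 89
92 91 89 90 88 87 90 99 102 102 102 101 102 946 103 100 102 100 103 100 101 96 89 87 90 91 89 89
90 88 89 89 91 89 90 99 100 102 103 100 102 103 100 101 101 103 104 95 92 90 91 88 89 88 91 90
88 92 91 90 88 89 92 90 946 98 101 100 101 104 104 99 101 102 95 92 92 92 90 91 90 92 89 89
86 87 89 89 88 88 92 91 89 90 89 94 95 96 98 91 90 90 88 91 87 89 89 91 90 89 88 86
91 90 89 88 88 92 89 89 88 92 88 92 88 91 91 89 90 89 89 91 90 90 88 89 89 89 89 92
```

The button top was at 112 mm and its housing at 102 mm. The tip stopped hard at about 105.5 mm, so the full 6 mm of travel was reached, clear of the housing. The arm is free of everything, so I'm handing in.

```bash
python3 -c "
from h import *
print(bot.job_done())"
```

```text
the job is handed in; nothing more can be done
None
```

I handed the job in at about 22 s of the 72 s allowed. The collar rests two full turns past the pointer, with its mark about 4° short of it. The button was then pressed to its stop and let go. I did not see it spring back up because the arm hid it, and no verdict came back.

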